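# Lid the refilled canisters

### The arm

A 6-joint arm with a two-finger parallel gripper is mounted at the origin on a cart in front of the work surface, level with it; the furniture and walls round the work are solid. World frame = base frame: x ahead of the robot, y to its left, z up, the work surface at z = 0. Lengths are in m, angles in rad, forces in N, time in s.
With the tool pointing down it reaches from about 0.325 to 0.9 m from the base axis. Payload 6.1 kg.
Tool frame: the origin (TCP) lies on the front face of the gripper's body, between the roots of the fingers; the fingertips stand 70 mm ahead of it and the grasp point (between the pads) lies 51 mm ahead of it; z points along the fingers, y is the direction in which the jaws open and shut (so a half turn about z gives the same grasp; the last joint's range is limited). The gripper opens to 87 mm and grips with 3 to 60 N. Pads are 19 mm wide; open, the fingers measure 117 mm over their backs; the gripper's body (75 mm by 190 mm) begins 51 mm behind the grasp point.
Start: joints at [1.211, 0.22, 1.526, -0, 1.395, -0.126], TCP at [0.145, 0.608, 0.292] pointing down, gripper open.
Joint ranges: [-2.98, 2.98], [-0.91, 2.08], [0.09, 2.57], [-1.24, 4.39], [0.2, 2.65], [-2.68, 2.68]. Speed limits (rad/s): [2.57, 2.57, 3.01, 3.14, 3.14, 3.14].

### API

Orientations are given as [roll, pitch, yaw] about the fixed x, y, z axes, in that order (R = Rz(yaw) Ry(pitch) Rx(roll)).
In Python, from workcell import robot, eyes gives the robot as it stands. The module is installed in compiled form; this text tells all that it offers.
- The arm moves only by the tool arm_command, never from a script. Its argument "targets" is a list of rows, each a list of 3 entries, a list of its own where there are three numbers: the shift along the tool's x, y, z in m, then the turn about the tool's z in degrees, then the opening, from 0 (shut) to 1 (fully open). A call has 1 to 20 rows; each row shifts and turns the commanded pose from where the row before left it, along the tool's axes as they then stand; what a row does not reach is not made up. A row lasts 1/8 s, in which the tool goes at most 62.5 mm and 10.7 degrees, less where a joint would pass 70% of its speed; a pose out of reach is approached as far as the arm can. A call with a gripper value outside its range is refused whole. The fingers move at their own pace and stop on an object; "newtons" is the grip in N (left out, the last holds). Time passes only in rows, so rows that do not move let the fingers close. It gives the time, the measured TCP pose, the force and the opening at its end, in the units of the state.
- robot.sense(): the state, without advancing time (a new reading comes with each control period).
- eyes.snapshot(name): name is "side" or "top" or "wrist"; returns the picture (400x640x3 uint8, blue, green, red); there is no depth.
- eyes.camera_info(name): a dict with "intrinsics" (3x3 intrinsics, pixels), "pose" (4x4, takes a point from camera to world coordinates). Camera axes: x right, y up, looking along -z (the intrinsics and any distortion apply to the point x, -y, -z); pixel columns grow to the right and rows downward; lengths in m; the calibration is good to about 2 mm. A picture is of the moment at which its call begins: read the wrist's pose just before it. camera_info takes no time and is no camera call; for the wrist camera it gives the pose at the moment of the call.
- robot.close_job(): hands the job in, once; it reports no verdict.
The state is a dict: "time_s": time; "joint_pos": joint angles; "joint_velocities": joint speeds; "tau": joint torques, N m; "tcp_pos": TCP position; "orientation": TCP orientation; "wrist_force": force on the tool from outside, world axes, zero at the start; "torque": the same for the moment, N m; "width": opening from 0.0 (shut) to 1.0 (fully open).
Only numpy, scipy, OpenCV 4.12 (cv2) and the standard library are available. Lean on these libraries where they do the work, as an engineer would, in place of code of your own. Each camera call takes 0.05 s, during which the arm holds its last target.

### The job

The four cream stoneware canisters on the counter have been refilled and stand open. Put each dark wooden lid back on the canister it was made for, the round ones by size and the oblong one on the oblong canister, so that each lid sits fully down and level on its rim. Leave the canisters standing where they are, and do not knock over or push away the little glass and the milk pitcher.

Things in the scene. Friction and masses are not known exactly. Their poses are not given: they have to be found in the camera images.
- lid_small_knob (a point): The small round dark wooden lid, 64 mm across. Below, a grey plug 10 mm deep, 3 mm of play round it in the mouth; then the board, 11 mm; then an upright round knob 25 mm thick, 36 mm high, to hold. Point: on the centre axis, 22 mm above the board's top, 14 mm under the knob's top, 43 mm above the lid's underside; 33 mm above the canister's mouth point when home. Lies loose, right way up, z up; 57 mm high, 70 g.
- lid_medium_knob (a point): The medium round dark wooden lid, 82 mm across. Below, a grey plug 10 mm deep, 3 mm of play round it in the mouth; then the board, 11 mm; then an upright round knob 25 mm thick, 36 mm high, to hold. Point: on the centre axis, 22 mm above the board's top, 14 mm under the knob's top, 43 mm above the lid's underside; 33 mm above the canister's mouth point when home. Lies loose, right way up, z up; 57 mm high, 100 g.
- lid_large_knob (a point): The large round dark wooden lid, 100 mm across. Below, a grey plug 10 mm deep, 3 mm of play round it in the mouth; then the board, 11 mm; then an upright round knob 25 mm thick, 36 mm high, to hold. Point: on the centre axis, 22 mm above the board's top, 14 mm under the knob's top, 43 mm above the lid's underside; 33 mm above the canister's mouth point when home. Lies loose, right way up, z up; 57 mm high, 140 g.
- lid_oblong_bar (a point): The oblong dark wooden lid, 110 (own x) x 64 mm. Below, a grey plug 10 mm deep, 3 mm of play round it in the mouth; then the board, 11 mm; then an upright bar 52 mm long (x), 16 mm thick (y), 36 mm high, to hold. Point: on the centre axis, 22 mm above the board's top, 14 mm under the bar's top, 43 mm above the lid's underside; 33 mm above the canister's mouth point when home. Lies loose, right way up, z up; 57 mm high, 110 g.
- canister_small_mouth (a point): The small round canister, open: cream stoneware with a bare clay foot band, 64 mm in outer diameter, 64 mm high, walls 5 mm (mouth 54 mm), wrapped sugar cubes lying at least 16 mm below the rim. Stands loose on the worktop, about 350 g. The point given is the centre of its mouth at rim height; z up.
- canister_medium_mouth (a point): The medium round canister, open: cream stoneware with a bare clay foot band, 82 mm in outer diameter, 70 mm high, walls 5 mm (mouth 72 mm), tea bags lying at least 16 mm below the rim. Stands loose on the worktop, about 500 g. The point given is the centre of its mouth at rim height; z up.
- canister_large_mouth (a point): The large round canister, open: cream stoneware with a bare clay foot band, 100 mm in outer diameter, 76 mm high, walls 5 mm (mouth 90 mm), wrapped biscuits lying at least 16 mm below the rim. Stands loose on the worktop, about 700 g. The point given is the centre of its mouth at rim height; z up.
- canister_oblong_mouth (a point): The oblong canister, open: cream stoneware, bare clay foot band, 110 (own x) x 64 mm outside, 66 mm high, walls 5 mm (mouth 100 x 54 mm), sugar sticks lying at least 16 mm below the rim. Stands loose on the worktop, 550 g. Point: centre of its mouth at rim height; z up. Its lid fits either way round (half a turn apart).
- shot_glass: A bystander: small clear glass, 47 mm in diameter, 58 mm high, 70 g, standing loose between the lids and the canisters. Origin at the centre of its underside.
- small_pitcher: A bystander: small steel milk pitcher, 67 x 60 mm, 76 mm high, 200 g, standing loose to the right of the canisters. Origin at the middle of its underside.
There are look-alikes about, which are no part of the job. What is shaped like the part that bears lid_small_knob but red is not meant.

How it is judged:
At the end, for the whole second after the job is handed in: Each of the four lids is seated on its own canister: centred within 8 mm, its plug in the mouth and its board down on the rim (height within 4 mm of fully home), level within 0.06 rad; all four canisters stand upright on the worktop; everything is at rest (horizontal distance between lid_small_knob and canister_small_mouth below 0.008 m and z of lid_small_knob in the frame of canister_small_mouth between 0.029 and 0.037 m and angle between each of lid_small_knob, canister_small_mouth, lid_medium_knob, canister_medium_mouth, lid_large_knob, canister_large_mouth, lid_oblong_bar, canister_oblong_mouth's own z axis and vertical below 0.06 rad and height (world z) of canister_small_mouth below 0.068 m and linear speed of each of lid_small, canister_small, lid_medium, canister_medium, lid_large, canister_large, lid_oblong, canister_oblong below 0.02 m/s and horizontal distance between lid_medium_knob and canister_medium_mouth below 0.008 m and z of lid_medium_knob in the frame of canister_medium_mouth between 0.029 and 0.037 m and height (world z) of canister_medium_mouth below 0.074 m and horizontal distance between lid_large_knob and canister_large_mouth below 0.008 m and z of lid_large_knob in the frame of canister_large_mouth between 0.029 and 0.037 m and height (world z) of canister_large_mouth below 0.08 m and horizontal distance between lid_oblong_bar and canister_oblong_mouth below 0.008 m and z of lid_oblong_bar in the frame of canister_oblong_mouth between 0.029 and 0.037 m and height (world z) of canister_oblong_mouth below 0.07 m); the robot touches nothing.
It fails at once if a canister is lifted or pushed more than 40 mm from where it stood (distance of any of canister_small_mouth, canister_medium_mouth, canister_large_mouth, canister_oblong_mouth from where it was at the start of the episode above 0.04 m).
It fails at once if the glass is knocked over or shoved more than 30 mm (distance of shot_glass from where it was at the start of the episode above 0.03 m or angle between shot_glass's own z axis and vertical above 0.5 rad).
It fails at once if the milk pitcher is knocked over or shoved more than 30 mm (distance of small_pitcher from where it was at the start of the episode above 0.03 m or angle between small_pitcher's own z axis and vertical above 0.5 rad).
It also fails if it takes over 99 s, if anything falls off the work surface, if the arm or the gripper's body presses on something with over 40 N, if the wrist force passes 120 N, or if a joint passes its speed limit or range.

## Working session

There is one attempt and no reset: what is moved stays moved. The work goes in short steps, Python scripts to look and compute and a tool call to move; the robot and the scene stay as the last step left them, time stands still between calls to the robot, and variables do not carry over. Pictures are saved under pics/ and viewed, and the job is handed in when it is done.

Besides the shell and the picture viewer there is one more tool, called after "Call:" by a JSON object that holds its "name" and its "arguments", one argument or row to a line. arm_command: Moves the arm, as the interface text tells. Its arguments: {"type":"object","properties":{"targets":{"type":"array","items":{"type":"array"}},"newtons":{"type":"number"}},"required":["targets"]}

```bash
mkdir -p pics; cat > h.py <<'E'
import numpy as np, cv2
from workcell import robot, eyes
def info(n):
    c=eyes.camera_info(n); return np.array(c["intrinsics"]),np.array(c["pose"]),c
def ray(n,u,v,K=None,T=None):
    if K is None: K,T,_=info(n)
    d=np.array([(u-K[0,2])/K[0,0],(v-K[1,2])/K[1,1],1.])
    d=np.array([d[0],-d[1],-d[2]])
    return T[:3,3],T[:3,:3]@d
def onz(n,u,v,z,K=None,T=None):
    o,d=ray(n,u,v,K,T); return o+d*(z-o[2])/d[2]
def proj(n,P):
    K,T,_=info(n); p=T[:3,:3].T@(np.array(P,float)-T[:3,3]); q=K@np.array([p[0],-p[1],-p[2]]); return q[:2]/q[2]
E
python3 - <<'E'
from h import *
for n in("side","top","wrist"):
    K,T,c=info(n); print(n,K.round(1).tolist(),T.round(3).tolist(),[k for k in c])
    cv2.imwrite(f"pics/{n}0.png",eyes.snapshot(n))
print(robot.sense())
E
```

```text
side [[444.4, 0.0, 322.7], [0.0, 444.4, 199.9], [0.0, 0.0, 1.0]] [[1.0, -0.012, -0.026, 0.487], [-0.018, 0.443, -0.896, -0.899], [0.023, 0.897, 0.442, 0.518], [0.0, 0.0, 0.0, 1.0]] ['intrinsics', 'pose']
top [[414.7, 0.0, 325.0], [0.0, 414.7, 202.7], [0.0, 0.0, 1.0]] [[-0.435, 0.837, -0.332, 0.113], [-0.901, -0.401, 0.168, 0.223], [0.008, 0.372, 0.928, 1.207], [0.0, 0.0, 0.0, 1.0]] ['intrinsics', 'pose']
wrist [[286.3, 0.0, 316.5], [0.0, 286.3, 198.9], [0.0, 0.0, 1.0]] [[0.231, -0.945, -0.232, 0.083], [0.973, 0.224, 0.055, 0.624], [-0.0, -0.239, 0.971, 0.383], [0.0, 0.0, 0.0, 1.0]] ['intrinsics', 'pose']
{'time_s': 0.15, 'joint_pos': array([ 1.21090733e+00,  2.21058466e-01,  1.52733631e+00, -7.92327469e-06,
        1.39471981e+00, -1.26088992e-01]), 'joint_velocities': array([-0.00012855, -0.00138552, -0.00361849, -0.00025837,  0.00071946,
       -0.00113698]), 'tau': array([ 4.85215551e-04, -4.95189178e+01, -3.87885940e+01,  6.98953564e-02,
        5.29595849e-02, -1.09220332e-04]), 'tcp_pos': array([0.14466359, 0.60764264, 0.29138648]), 'orientation': array([-3.14008182e+00, -1.83653988e-04,  2.90779390e+00]), 'wrist_force': array([-0.41441545,  0.08091065, -0.23622662]), 'torque': array([-0.00678343, -0.03786691,  0.01977617]), 'width': 1.0001867269546307}
```

View pics/top0.png

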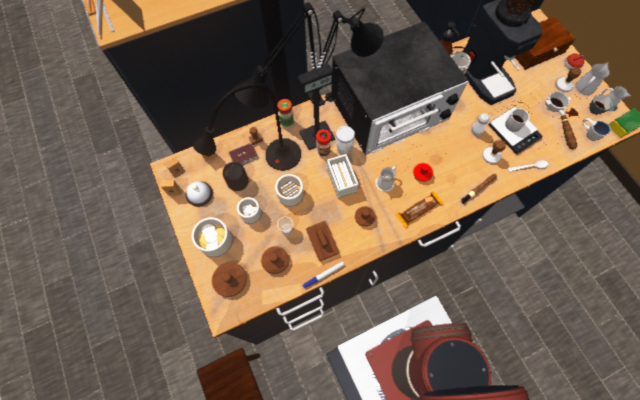

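View pics/side0.png

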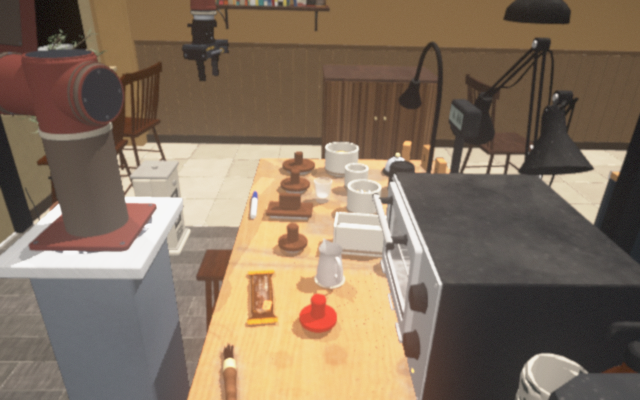

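View pics/wrist0.png

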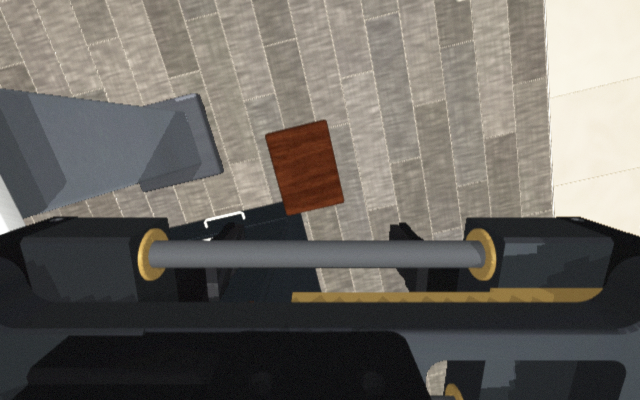

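```bash
python3 - <<'E'
import cv2
im=cv2.imread("pics/top0.png"); cv2.imwrite("pics/topc.png",cv2.resize(im[145:315,150:450],(795,450),interpolation=cv2.INTER_CUBIC))
im=cv2.imread("pics/side0.png"); cv2.imwrite("pics/sidec.png",cv2.resize(im[120:350,230:420],(495,600),interpolation=cv2.INTER_CUBIC))
E
```

```text
(no output)
```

View pics/topc.png

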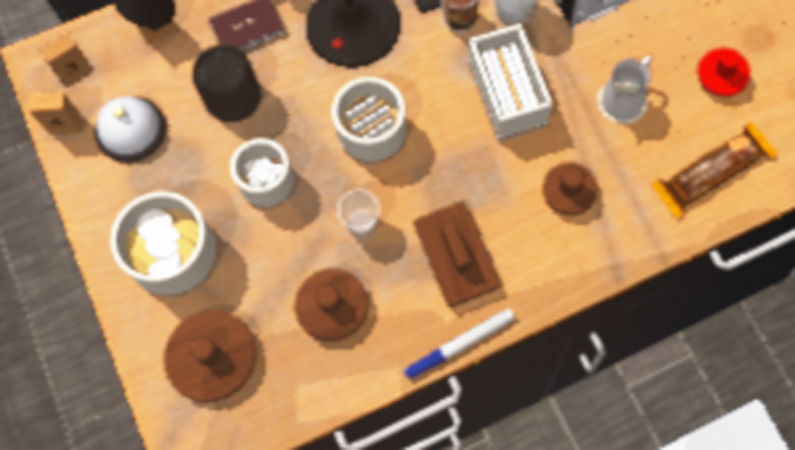

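View pics/sidec.png

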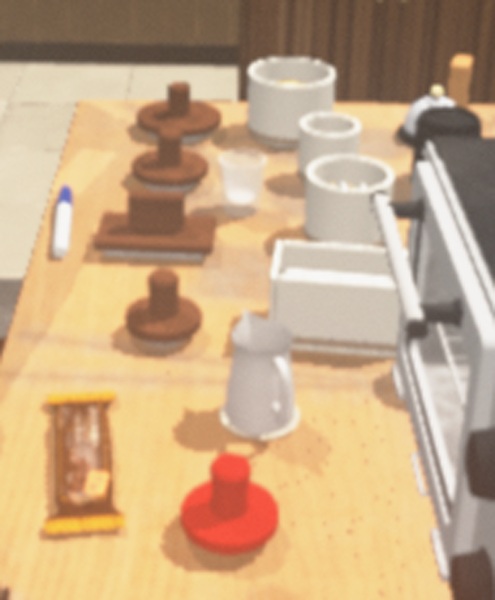

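The top view shows, in full-picture pixels:
- **Lids:** large (230,279), medium (276,261), oblong (323,241) and small (366,216).
- **Canisters:** large (212,237), small (249,210), medium (289,189) and oblong (342,174).
- **Bystanders:** the glass at (286,226) and the pitcher at (387,178).
- **Candidates for the small lid:** brown (366,216) and red (424,173). The brown one is meant because red is ruled out, and the crop confirms it.

```bash
python3 - <<'E'
from h import *
im=cv2.imread("pics/top0.png")
hsv=cv2.cvtColor(im,cv2.COLOR_BGR2HSV)
for n,(u,v) in dict(L=(230,282),M=(276,264),O=(318,232),S=(363,221),cL=(200,245),cL2=(212,220),bench=(260,300),bench2=(300,260),cM=(280,183)).items(): print(n,hsv[v,u],im[v,u])
for n,u,v,z in [("lidL",230,279,.021),("lidM",276,261,.021),("lidO",322,241,.021),("lidS",365,217,.021),("cL",211,234,.076),("cS",249,207,.064),("cM",290,186,.07),("cO",342,173,.066),("glass",286,229,0.02),("pitch",386,180,.03),("red",424,173,.02)]:
    print(n,onz("top",u,v,z).round(3))
E
```

```text
L [ 11 147  71] [30 45 71]
M [ 10 159  88] [33 51 88]
O [ 11 170 135] [ 45  77 135]
S [ 10 175 141] [ 44  77 141]
cL [ 19 137 184] [ 85 149 184]
cL2 [ 16  32 150] [131 141 150]
bench [ 14 133 222] [106 162 222]
bench2 [ 17 135 240] [113 184 240]
cM [ 13  36 126] [108 116 126]
lidL [0.442 0.356 0.021]
lidM [0.434 0.216 0.021]
lidO [0.43  0.069 0.021]
lidS [ 0.442 -0.082  0.021]
cL [0.571 0.352 0.076]
cS [0.606 0.224 0.064]
cM [0.613 0.088 0.07 ]
cO [ 0.586 -0.073  0.066]
glass [0.511 0.15  0.02 ]
pitch [ 0.52  -0.196  0.03 ]
red [ 0.493 -0.321  0.02 ]
```

```bash
cat >> h.py <<'E'
def tri(a,ua,b,ub):
    o1,d1=ray(a,*ua);o2,d2=ray(b,*ub)
    s=np.linalg.lstsq(np.c_[d1,-d2],o2-o1,rcond=None)[0]
    p,q=o1+s[0]*d1,o2+s[1]*d2
    return ((p+q)/2).round(3),round(float(np.linalg.norm(p-q)),4)
E
python3 - <<'E'
from h import *
print("arc top",tri("top",(250,87),"side",(432,44)))
print("lamp head",tri("top",(205,143),"side",(410,97)))
print("lamp2 head",tri("top",(368,36),"side",(560,130)))
print("lidO knob",tri("top",(323,239),"side",(290,198)))
for z in(0,.02,.1,.2): print(z,onz("top",364,149,z).round(3),onz("top",400,130,z).round(3), onz("top",337,100,z).round(3))
im=cv2.imread("pics/top0.png"); cv2.imwrite("pics/topd.png",cv2.resize(im[0:200,190:470],(784,560),interpolation=cv2.INTER_CUBIC))
E
```

```text
arc top (array([0.743, 0.108, 0.4  ]), 0.0016)
lamp head (array([0.743, 0.261, 0.25 ]), 0.0013)
lamp2 head (array([ 0.843, -0.268,  0.319]), 0.0287)
lidO knob (array([0.432, 0.067, 0.044]), 0.0071)
0 [ 0.661 -0.196  0.   ] [ 0.673 -0.34   0.   ] [ 0.873 -0.201  0.   ]
0.02 [ 0.652 -0.189  0.02 ] [ 0.664 -0.33   0.02 ] [ 0.861 -0.194  0.02 ]
0.1 [ 0.616 -0.161  0.1  ] [ 0.627 -0.293  0.1  ] [ 0.81  -0.166  0.1  ]
0.2 [ 0.57  -0.126  0.2  ] [ 0.58  -0.246  0.2  ] [ 0.747 -0.131  0.2  ]
```

View pics/topd.png

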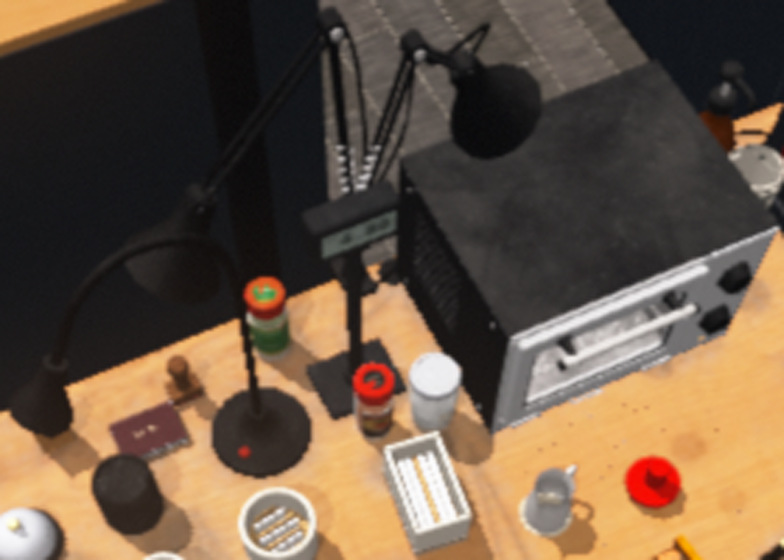

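Call:
{"name": "arm_command", "arguments": {
  "targets": [
    [[-0.036,-0.0406,-0.007],0,1],
    [[-0.036,-0.0406,-0.007],0,1],
    [[-0.036,-0.0406,-0.007],0,1],
    [[-0.036,-0.0406,-0.007],0,1],
    [[-0.036,-0.0406,-0.007],0,1],
    [[-0.036,-0.0406,-0.007],0,1],
    [[-0.036,-0.0406,-0.007],0,1],
    [[-0.036,-0.0406,-0.007],0,1],
    [[-0.036,-0.0406,-0.007],0,1],
    [[-0.036,-0.0406,-0.007],0,1]
  ]
}}

```text
time_s: 1.4
tcp_pos: [0.4013, 0.128, 0.3625]
orientation: [3.141, 0.0, 2.908]
wrist_force: [1.0, 0.6, 0.3]
width: 1.003
```

Call:
{"name": "arm_command", "arguments": {
  "targets": [
    [[0,0,0],10.4,1],
    [[0,0,0],10.4,1],
    [[0,0,0],10.4,1],
    [[0,0,0],10.4,1],
    [[0,0,0],10.4,1],
    [[0,0,0],10.4,1],
    [[0,0,0],10.4,1],
    [[0,0,0],10.4,1],
    [[0,0,0],10.4,1],
    [[0,0,0],10.4,1],
    [[0,0,0],10.4,1],
    [[0,0,0],10.4,1],
    [[0,0,0],10.4,1],
    [[0,0,0],10.4,1],
    [[0,0,0],10.4,1],
    [[0,0,0],10.4,1],
    [[0,0,0],0,1]
  ]
}}

```text
time_s: 3.52
tcp_pos: [0.4008, 0.1296, 0.362]
orientation: [3.142, 0.0, 0.005]
wrist_force: [0.7, 0.3, 0.0]
width: 1.001
```

```bash
python3 - <<'E'
from h import *
K,T,_=info("wrist"); im=eyes.snapshot("wrist"); cv2.imwrite("pics/wrist1.png",im); np.savez("w1.npz",K=K,T=T); print(T.round(3).tolist())
E
```

```text
[[0.006, 0.971, 0.241, 0.468], [-1.0, 0.006, -0.0, 0.131], [-0.002, -0.241, 0.971, 0.454], [0.0, 0.0, 0.0, 1.0]]
```

View pics/wrist1.png

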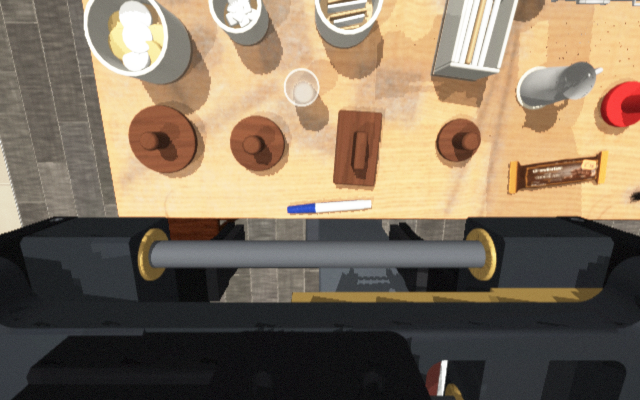

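The wrist view shows all four lids clearly: large (163,139), medium (258,143), oblong (358,148) and small (458,141). The canister tops are cut off, so I'm moving forward for those.

Call:
{"name": "arm_command", "arguments": {
  "targets": [
    [[0.045,0,0],0,1],
    [[0.045,0,0],0,1],
    [[0,0,0],0,1]
  ]
}}

```text
time_s: 3.95
tcp_pos: [0.4926, 0.1296, 0.3607]
orientation: [3.141, 0.003, 0.006]
wrist_force: [-1.0, -0.1, -0.9]
width: 1.003
```

```bash
python3 - <<'E'
from h import *
K,T,_=info("wrist"); im=eyes.snapshot("wrist"); cv2.imwrite("pics/wrist2.png",im); np.savez("w2.npz",K=K,T=T); print(T.round(3).tolist())
E
```

```text
[[0.007, 0.97, 0.243, 0.56], [-1.0, 0.007, 0.0, 0.131], [-0.001, -0.243, 0.97, 0.453], [0.0, 0.0, 0.0, 1.0]]
```

View pics/wrist2.png

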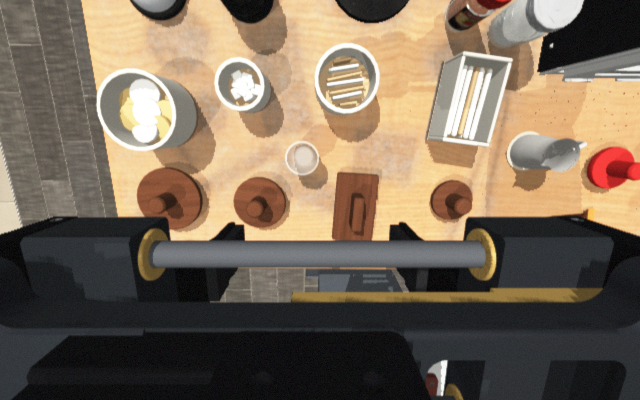

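```bash
python3 - <<'E'
from h import *
im=cv2.imread("pics/wrist2.png")
a=cv2.resize(im[55:155,90:190],(400,400),interpolation=cv2.INTER_CUBIC)
b=cv2.resize(im[40:140,200:300],(400,400),interpolation=cv2.INTER_CUBIC)
cv2.imwrite("pics/c1.png",np.hstack([a,b]))
a=cv2.resize(im[30:130,295:395],(400,400),interpolation=cv2.INTER_CUBIC)
b=cv2.resize(im[48:148,420:520],(400,400),interpolation=cv2.INTER_CUBIC)
cv2.imwrite("pics/c2.png",np.hstack([a,b]))
D=np.load("w1.npz");K,T=D["K"],D["T"]
im=cv2.imread("pics/wrist1.png"); hsv=cv2.cvtColor(im,cv2.COLOR_BGR2HSV)
m=((hsv[...,0]<=14)&(hsv[...,1]>100)&(hsv[...,2]<165)).astype(np.uint8)*255
m[205:]=0
m=cv2.morphologyEx(m,cv2.MORPH_OPEN,np.ones((3,3))); cv2.imwrite("pics/m1.png",m)
cs,_=cv2.findContours(m,cv2.RETR_EXTERNAL,cv2.CHAIN_APPROX_NONE)
for c in cs:
    if cv2.contourArea(c)<500: continue
    P=np.array([onz(0,u,v,.021,K,T)[:2] for u,v in c[:,0]+0.0])
    x=cv2.minEnclosingCircle((P*1000).astype(np.float32))
    A=np.c_[2*P,np.ones(len(P))]; s=np.linalg.lstsq(A,(P**2).sum(1),rcond=None)[0]; r=np.sqrt(s[2]+s[0]**2+s[1]**2)
    print(c[:,0].mean(0).round(),"circ",s[:2].round(4),"d",(2*r*1000).round(1),"minenc",np.round(x[0],1),round(2*x[1],1),"rect",cv2.minAreaRect((P*1000).astype(np.float32)))
E
```

```text
[555. 174.] circ [ 0.3944 -0.2324] d 75.1 minenc [ 402.4 -235. ] 128.4 rect ((402.94970703125, -234.622314453125), (41.05036544799805, 122.67012023925781), 7.967957973480225)
[256. 143.] circ [0.4414 0.2186] d 75.6 minenc [444.1 218.9] 82.2 rect ((440.5312194824219, 219.89520263671875), (79.12883758544922, 71.71755981445312), 88.36388397216797)
[458. 140.] circ [ 0.4506 -0.0775] d 63.0 minenc [450.5 -77.6] 65.6 rect ((451.00439453125, -77.78030395507812), (61.02046203613281, 65.33851623535156), 0.35363373160362244)
[357. 147.] circ [0.4377 0.0716] d 97.4 minenc [437.6  71.2] 122.0 rect ((437.3594970703125, 71.51470947265625), (65.42381286621094, 108.94517517089844), 86.21084594726562)
[167. 138.] circ [0.4497 0.3577] d 100.0 minenc [448.9 355.2] 109.3 rect ((449.2060546875, 358.0347900390625), (99.01243591308594, 100.29334259033203), 40.30405044555664)
```

View pics/c1.png

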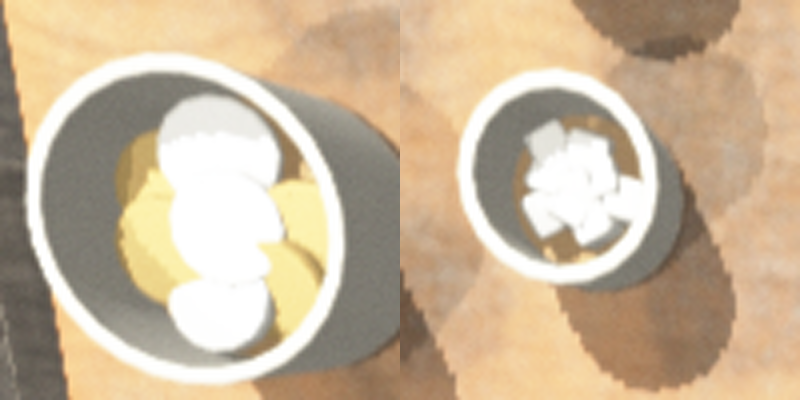

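View pics/c2.png

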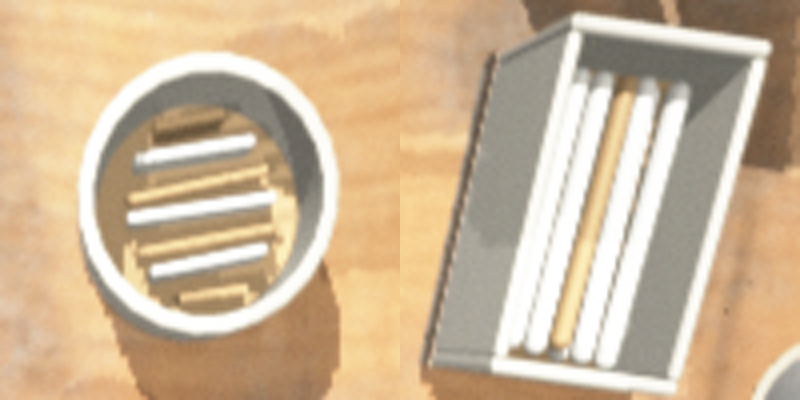

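View pics/m1.png

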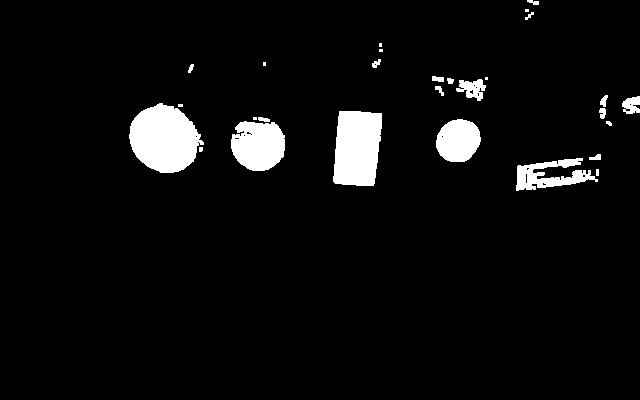

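```bash
cat >> h.py <<'E'
from scipy.optimize import least_squares
def circ(P,r):
    f=lambda s: np.hypot(P[:,0]-s[0],P[:,1]-s[1])-s[2]
    s=least_squares(f,[*P.mean(0),r],loss="soft_l1",f_scale=.0008).x
    return s.round(4),np.median(abs(f(s))).round(4)
E
python3 - <<'E'
from h import *
D=np.load("w1.npz");K,T=D["K"],D["T"]
im=cv2.imread("pics/wrist1.png"); hsv=cv2.cvtColor(im,cv2.COLOR_BGR2HSV)
m=((hsv[...,0]<=14)&(hsv[...,1]>100)&(hsv[...,2]<165)).astype(np.uint8)*255
m[205:]=0
m=cv2.morphologyEx(m,cv2.MORPH_OPEN,np.ones((5,5)))
for n,(u,v),r in (("L",(163,139),.05),("M",(258,150),.041),("O",(358,148),0),("S",(458,141),.032)):
    cs,_=cv2.findContours(m,cv2.RETR_EXTERNAL,cv2.CHAIN_APPROX_NONE)
    c=[c for c in cs if cv2.pointPolygonTest(c,(u,v),False)>0][0]
    P=np.array([onz(0,a,b,.021,K,T)[:2] for a,b in c[:,0]])
    print("lid",n, circ(P,r) if r else cv2.minAreaRect((P*1000).astype(np.float32)))
D=np.load("w2.npz");K,T=D["K"],D["T"]
im=cv2.imread("pics/wrist2.png"); hsv=cv2.cvtColor(im,cv2.COLOR_BGR2HSV)
m=((hsv[...,1]<45)&(hsv[...,2]>205)).astype(np.uint8)*255
cv2.imwrite("pics/m2.png",m)
cs,_=cv2.findContours(m,cv2.RETR_EXTERNAL,cv2.CHAIN_APPROX_NONE)
for n,(u,v),r,z in (("L",(137,108),.05,.076),("S",(242,84),.032,.064),("M",(347,80),.041,.07),("O",(480,95),0,.066)):
    for c in cs:
        x,y,w,h=cv2.boundingRect(c)
        if x<u<x+w and y<v<y+h and w>40:
            P=np.array([onz(0,a,b,z,K,T)[:2] for a,b in c[:,0]])
            print("can",n,(x,y,w,h), circ(P,r) if r else cv2.minAreaRect((P*1000).astype(np.float32)))
# oblong corners picked from crop (outer)
for u,v in ((420+578/4,48+12/4),(420+770/4-100,48+45/4),(420+675/4-100,48+390/4),(420+495/4-100,48+368/4)):
    pass
for u,v in ((420+(575-400)/4,51.2),(420+(770-400)/4,59.2),(420+(674-400)/4,145.5),(420+(497-400)/4,140.5)):
    print((u,v),onz(0,u,v,.066,K,T).round(4))
E
```

```text
lid L (array([0.4498, 0.3588, 0.0495]), np.float64(0.0007))
lid M (array([0.4407, 0.218 , 0.0372]), np.float64(0.0023))
lid O ((437.3594970703125, 71.51470947265625), (65.42381286621094, 108.94517517089844), 86.21084594726562)
lid S (array([ 0.4506, -0.0776,  0.0314]), np.float64(0.0006))
can L (97, 68, 79, 83) (array([0.5785, 0.3595, 0.0493]), np.float64(0.0003))
can S (214, 57, 50, 54) (array([0.6122, 0.231 , 0.0313]), np.float64(0.0003))
can M (314, 43, 66, 70) (array([0.6187, 0.095 , 0.0401]), np.float64(0.0003))
can O (443, 51, 70, 96) ((594.3114013671875, -72.14665222167969), (63.317626953125, 109.57479858398438), 82.67365264892578)
(463.75, 51.2) [ 0.6518 -0.0488  0.066 ]
(512.5, 59.2) [ 0.6431 -0.1104  0.066 ]
(488.5, 145.5) [ 0.5377 -0.0967  0.066 ]
(444.25, 140.5) [ 0.5438 -0.0372  0.066 ]
```

View pics/m2.png

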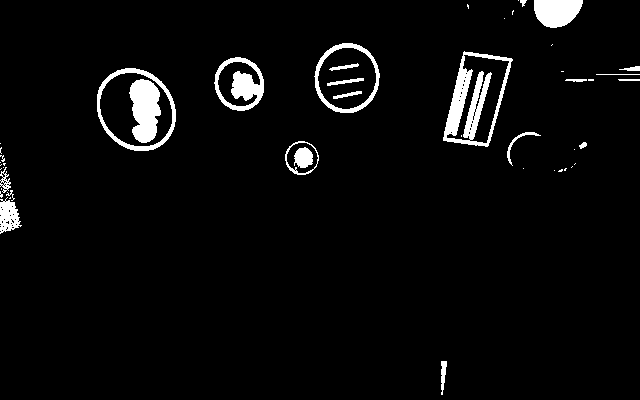

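```bash
python3 - <<'E'
from h import *
D=np.load("w1.npz");K,T=D["K"],D["T"]
im=cv2.imread("pics/wrist1.png"); hsv=cv2.cvtColor(im,cv2.COLOR_BGR2HSV)
print(hsv[118:132:2,258].tolist(), hsv[108:116,258].tolist(), hsv[150,204:212].tolist())
for vmax,smin in ((165,120),(150,140),(180,150)):
  m=((hsv[...,0]<=14)&(hsv[...,1]>smin)&(hsv[...,2]<vmax)).astype(np.uint8)*255
  m[205:]=0
  m=cv2.morphologyEx(m,cv2.MORPH_CLOSE,np.ones((5,5)));m=cv2.morphologyEx(m,cv2.MORPH_OPEN,np.ones((5,5)))
  cs,_=cv2.findContours(m,cv2.RETR_EXTERNAL,cv2.CHAIN_APPROX_NONE)
  for n,(u,v),r in (("L",(163,139),.05),("M",(258,150),.041),("O",(358,148),0),("S",(458,141),.032)):
    c=[c for c in cs if cv2.pointPolygonTest(c,(u,v),False)>0]
    if not c: print(n,"none");continue
    P=np.array([onz(0,a,b,.021,K,T)[:2] for a,b in c[0][:,0]])
    print("lid",vmax,n, circ(P,r) if r else cv2.minAreaRect((P*1000).astype(np.float32)))
# top canisters
im=cv2.imread("pics/top0.png"); s=4
big=cv2.resize(im,None,fx=s,fy=s,interpolation=cv2.INTER_CUBIC)
hsv=cv2.cvtColor(big,cv2.COLOR_BGR2HSV)
m=((hsv[...,1]<70)&(hsv[...,2]>175)).astype(np.uint8)*255
cv2.imwrite("pics/m3.png",m[560:1160,600:1400])
E
```

```text
[[10, 147, 156], [10, 147, 166], [10, 150, 165], [10, 151, 157], [10, 149, 147], [10, 149, 147], [9, 151, 147]] [[19, 62, 242], [19, 61, 242], [19, 63, 242], [17, 74, 238], [16, 85, 234], [17, 91, 235], [16, 95, 232], [14, 109, 203]] [[14, 112, 192], [18, 89, 244], [19, 88, 247], [18, 90, 247], [18, 83, 247], [19, 74, 247], [20, 73, 247], [20, 76, 249]]
lid 165 L (array([0.4495, 0.359 , 0.0493]), np.float64(0.0007))
lid 165 M (array([0.4437, 0.2196, 0.0393]), np.float64(0.0004))
lid 165 O ((437.03057861328125, 71.33821105957031), (65.24773406982422, 109.4742202758789), 86.60720825195312)
lid 165 S (array([ 0.451 , -0.0773,  0.0313]), np.float64(0.0006))
lid 150 L (array([0.4507, 0.3636, 0.0419]), np.float64(0.0055))
lid 150 M (array([0.4382, 0.2175, 0.0331]), np.float64(0.0036))
lid 150 O ((437.40069580078125, 71.83724975585938), (62.43735885620117, 107.3393325805664), 86.44304656982422)
lid 150 S (array([ 0.4505, -0.079 ,  0.0293]), np.float64(0.0011))
lid 180 L (array([0.449 , 0.36  , 0.0462]), np.float64(0.001))
lid 180 M (array([0.4445, 0.2196, 0.0354]), np.float64(0.0016))
lid 180 O ((437.63482666015625, 71.48452758789062), (60.34696578979492, 104.72753143310547), 87.2725601196289)
lid 180 S (array([ 0.4517, -0.0774,  0.0284]), np.float64(0.001))
```

View pics/m3.png

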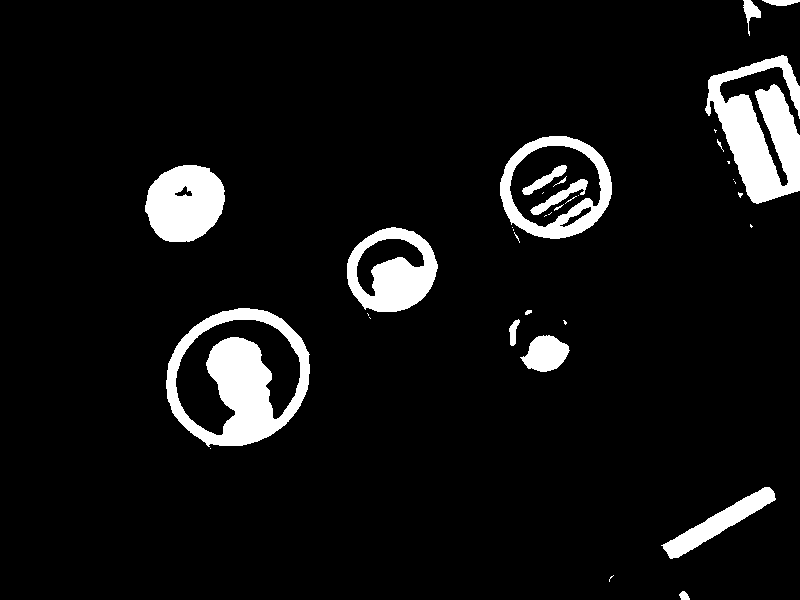

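```bash
python3 - <<'E'
from h import *
D=np.load("w1.npz");K,T=D["K"],D["T"]
im=cv2.imread("pics/wrist1.png"); hsv=cv2.cvtColor(im,cv2.COLOR_BGR2HSV)
m=((hsv[...,0]<=13)&(hsv[...,1]>115)&(hsv[...,2]<190)).astype(np.uint8)*255
m[205:]=0
m=cv2.morphologyEx(m,cv2.MORPH_CLOSE,np.ones((5,5)));m=cv2.morphologyEx(m,cv2.MORPH_OPEN,np.ones((9,9)))
cs,_=cv2.findContours(m,cv2.RETR_EXTERNAL,cv2.CHAIN_APPROX_NONE)
for n,(u,v),r in (("L",(163,139),.05),("M",(258,150),.041),("O",(358,148),0),("S",(458,141),.032)):
    c=[c for c in cs if cv2.pointPolygonTest(c,(u,v),False)>0]
    P=np.array([onz(0,a,b,.021,K,T)[:2] for a,b in c[0][:,0]])
    print("lid",n, circ(P,r) if r else cv2.minAreaRect((P*1000).astype(np.float32)))
# oblong: plug edges / bar from lid
im=cv2.imread("pics/top0.png"); s=4
big=cv2.resize(im,None,fx=s,fy=s,interpolation=cv2.INTER_CUBIC)
hsv=cv2.cvtColor(big,cv2.COLOR_BGR2HSV)
m=((hsv[...,1]<70)&(hsv[...,2]>175)).astype(np.uint8)*255
cs,_=cv2.findContours(m,cv2.RETR_EXTERNAL,cv2.CHAIN_APPROX_NONE)
for n,(u,v),r,z in (("cL",(838,936),.05,.076),("cS",(992,830),.032,.064),("cM",(1156,748),.041,.07)):
    c=[c for c in cs if cv2.pointPolygonTest(c,(u,v),False)>0][0]
    P=np.array([onz("top",(a-1.5)/4,(b-1.5)/4,z)[:2] for a,b in c[:,0]])
    print("top",n,circ(P,r))
m=((hsv[...,0]<=14)&(hsv[...,1]>115)&(hsv[...,2]<175)).astype(np.uint8)*255
m=cv2.morphologyEx(m,cv2.MORPH_OPEN,np.ones((15,15)))
cs,_=cv2.findContours(m,cv2.RETR_EXTERNAL,cv2.CHAIN_APPROX_NONE)
for n,(u,v),r in (("L",(920,1116),.05),("M",(1104,1044),.041),("O",(1288,966),0),("S",(1460,872),.032)):
    c=[c for c in cs if cv2.pointPolygonTest(c,(u,v),False)>0]
    if not c: print(n,'none'); continue
    P=np.array([onz("top",(a-1.5)/4,(b-1.5)/4,.021)[:2] for a,b in c[0][:,0]])
    print("top lid",n, circ(P,r) if r else cv2.minAreaRect((P*1000).astype(np.float32)))
E
```

```text
lid L (array([0.4495, 0.3595, 0.0496]), np.float64(0.0007))
lid M (array([0.4443, 0.2201, 0.0398]), np.float64(0.0003))
lid O ((437.2420654296875, 71.6928482055664), (64.98358917236328, 110.12522888183594), 86.7515640258789)
lid S (array([ 0.4511, -0.0779,  0.0314]), np.float64(0.0005))
top cL (array([0.5746, 0.3567, 0.0508]), np.float64(0.0003))
top cS (array([0.6083, 0.2281, 0.033 ]), np.float64(0.0003))
top cM (array([0.6148, 0.0923, 0.0418]), np.float64(0.0002))
top lid L (array([0.4525, 0.3468, 0.0641]), np.float64(0.008))
top lid M (array([0.4331, 0.2158, 0.0444]), np.float64(0.0016))
top lid O ((427.0532531738281, 68.54561614990234), (68.42729187011719, 123.73439025878906), 87.22666931152344)
top lid S (array([ 0.442 , -0.0839,  0.0336]), np.float64(0.0008))
```

Call:
{"name": "arm_command", "arguments": {
  "targets": [
    [[0,0,0],-10.57,1],
    [[0,0,0],-10.57,1],
    [[0,0,0],-10.57,1],
    [[0,0,0],-10.57,1],
    [[0,0,0],-10.57,1],
    [[0,0,0],-10.57,1],
    [[0,0,0],-10.57,1],
    [[0,0,0],-10.57,1],
    [[0,0,0],-10.57,1],
    [[0,0,0],-10.57,1],
    [[0,0,0],-10.57,1],
    [[0,0,0],-10.57,1],
    [[0,0,0],-10.57,1],
    [[0,0,0],-10.57,1],
    [[0,0,0],-10.57,1],
    [[0,0,0],-10.57,1],
    [[0,0,0],-10.57,1],
    [[0,0,0],0,1]
  ]
}}

```text
time_s: 6.25
tcp_pos: [0.49, 0.1301, 0.3627]
orientation: [3.142, 0.0, 3.14]
wrist_force: [0.4, -0.0, 0.7]
width: 0.997
```

```bash
python3 - <<'E'
from h import *
K,T,_=info("wrist"); im=eyes.snapshot("wrist"); cv2.imwrite("pics/wrist3.png",im); np.savez("w3.npz",K=K,T=T); print(T.round(3).tolist())
E
```

```text
[[0.001, -0.971, -0.24, 0.427], [1.0, 0.001, -0.001, 0.132], [0.002, -0.24, 0.971, 0.455], [0.0, 0.0, 0.0, 1.0]]
```

View pics/wrist3.png

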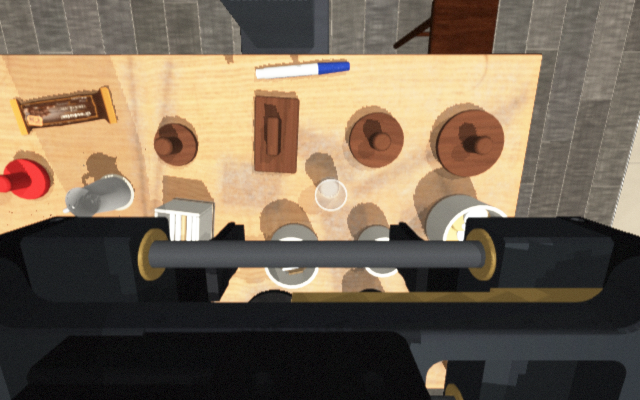

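```bash
python3 - <<'E'
from h import *
D=np.load("w3.npz");K,T=D["K"],D["T"]
im=cv2.imread("pics/wrist3.png"); hsv=cv2.cvtColor(im,cv2.COLOR_BGR2HSV)
m=((hsv[...,0]<=13)&(hsv[...,1]>115)&(hsv[...,2]<190)).astype(np.uint8)*255
m[205:]=0
m=cv2.morphologyEx(m,cv2.MORPH_CLOSE,np.ones((5,5)));m=cv2.morphologyEx(m,cv2.MORPH_OPEN,np.ones((9,9)))
cs,_=cv2.findContours(m,cv2.RETR_EXTERNAL,cv2.CHAIN_APPROX_NONE)
for n,(u,v),r in (("L",(468,143),.05),("M",(375,139),.041),("O",(275,135),0),("S",(174,145),.032)):
    c=[c for c in cs if cv2.pointPolygonTest(c,(u,v),False)>0]
    P=np.array([onz(0,a,b,.021,K,T)[:2] for a,b in c[0][:,0]])
    print("lid",n, circ(P,r) if r else cv2.minAreaRect((P*1000).astype(np.float32)))
E
```

```text
lid L (array([0.449 , 0.3595, 0.0496]), np.float64(0.0006))
lid M (array([0.4438, 0.22  , 0.0399]), np.float64(0.0004))
lid O ((436.9297180175781, 72.08905029296875), (64.19278717041016, 109.5376205444336), 86.38240051269531)
lid S (array([ 0.4501, -0.0777,  0.0315]), np.float64(0.0005))
```

The two opposite wrist views agree to within 1 mm, and the top view is off by a constant 4 mm, so I'm trusting the wrist. I'll start with the medium lid.

Call:
{"name": "arm_command", "arguments": {
  "targets": [
    [[0.023,0.045,0.03],0,0.6],
    [[0.023,0.045,0.03],0,0.6],
    [[0,0,0.045],0,0.6],
    [[0,0,0.045],0,0.6],
    [[0,0,0.04],0,0.6],
    [[0,0,0],0,0.6]
  ],
  "newtons": 20
}}

```text
time_s: 7.05
tcp_pos: [0.4424, 0.2193, 0.1693]
orientation: [-3.139, -0.007, 3.138]
wrist_force: [-0.0, -0.7, 0.2]
width: 0.605
```

Call:
{"name": "arm_command", "arguments": {
  "targets": [
    [[0,0,0],0,0.6],
    [[0,0,0],0,0.6]
  ]
}}

```text
time_s: 7.3
tcp_pos: [0.4465, 0.2205, 0.1747]
orientation: [3.14, 0.004, 3.139]
wrist_force: [0.0, 0.4, -0.2]
width: 0.602
```

Call:
{"name": "arm_command", "arguments": {
  "targets": [
    [[0,0,0.03],0,0.6],
    [[0,0,0.025],0,0.6],
    [[0,0,0.015],0,0.6],
    [[0,0,0.006],0,0.6],
    [[0,0,0],0,0.6],
    [[0,0,0],0,0.6],
    [[0,0,0],0,0.6]
  ]
}}

```text
time_s: 8.18
tcp_pos: [0.4457, 0.2202, 0.097]
orientation: [3.141, 0.001, 3.14]
wrist_force: [0.0, 0.7, -0.4]
width: 0.605
```

Call:
{"name": "arm_command", "arguments": {
  "targets": [
    [[0,0,0],0,0.1],
    [[0,0,0],0,0.1],
    [[0,0,0],0,0.1],
    [[0,0,0],0,0.1],
    [[0,0,0],0,0.1],
    [[0,0,0],0,0.1]
  ]
}}

```text
time_s: 8.93
tcp_pos: [0.4451, 0.22, 0.0962]
orientation: [-3.142, -0.0, 3.14]
wrist_force: [-0.3, 1.0, 0.8]
width: 0.28
```

```bash
python3 - <<'E'
from h import *
for i in range(3):
    s=robot.sense(); K,T,_=info("wrist"); im=eyes.snapshot("wrist"); print(s["tcp_pos"].round(4),s["width"],T[:3,3].round(4))
cv2.imwrite("pics/g1.png",im)
E
```

```text
[0.4451 0.22   0.0962] 0.2798783117992804 [0.3819 0.2215 0.1883]
[0.4451 0.22   0.0962] 0.2854406620656869 [0.3819 0.2215 0.1883]
[0.4451 0.22   0.0963] 0.2817878461723251 [0.3819 0.2215 0.1883]
```

View pics/g1.png

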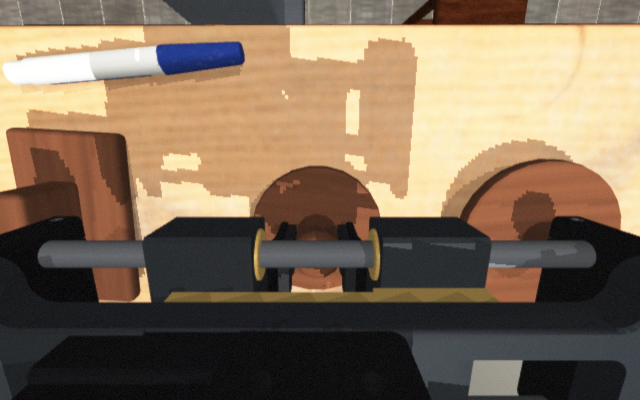

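Call:
{"name": "arm_command", "arguments": {
  "targets": [
    [[0,0,-0.02],0,0.1],
    [[0,0,-0.04],0,0.1],
    [[0,0,-0.045],0,0.1],
    [[0,0,-0.045],0,0.1],
    [[-0.035,-0.025,0],0,0.1],
    [[-0.035,-0.025,0],0,0.1],
    [[-0.035,-0.025,0],0,0.1],
    [[-0.035,-0.025,0],0,0.1],
    [[-0.0347,-0.025,0],0,0.1],
    [[0,0,0.03],0,0.1],
    [[0,0,0.03],0,0.1],
    [[0,0,0.01],0,0.1],
    [[0,0,0],0,0.1],
    [[0,0,0],0,0.1],
    [[0,0,0],0,0.1],
    [[0,0,0],0,0.1]
  ]
}}

```text
time_s: 11.08
tcp_pos: [0.62, 0.0948, 0.1773]
orientation: [3.142, 0.002, 3.14]
wrist_force: [0.2, -0.2, -1.0]
width: 0.281
```

```bash
python3 - <<'E'
from h import *
im=eyes.snapshot("side"); s=robot.sense(); print(s["tcp_pos"].round(4),s["wrist_force"].round(1),s["width"])
a=cv2.resize(im[120:280,260:430],(510,480),interpolation=cv2.INTER_CUBIC); cv2.imwrite("pics/p1s.png",a)
E
```

```text
[0.6199 0.0948 0.177 ] [-0.3  0.6 -1.3] 0.2801724151195922
```

View pics/p1s.png

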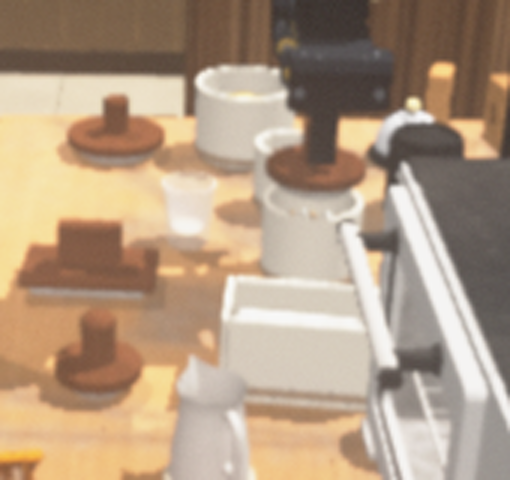

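The side view shows the medium lid level and centred over its canister. Lowering it.

Call:
{"name": "arm_command", "arguments": {
  "targets": [
    [[0,0,0.008],0,0.1],
    [[0,0,0.005],0,0.1],
    [[0,0,0.003],0,0.1],
    [[0,0,0.002],0,0.1],
    [[0,0,0.002],0,0.1],
    [[0,0,0],0,0.1],
    [[0,0,0],0,0.1]
  ]
}}

```text
time_s: 12.0
tcp_pos: [0.6196, 0.0947, 0.1563]
orientation: [3.142, 0.0, 3.14]
wrist_force: [-0.3, -0.4, -0.8]
width: 0.277
```

Call:
{"name": "arm_command", "arguments": {
  "targets": [
    [[0,0,0],0,0.5],
    [[0,0,0],0,0.5],
    [[0,0,0],0,0.5],
    [[0,0,-0.02],0,0.5],
    [[0,0,-0.035],0,0.5],
    [[0,0,-0.035],0,0.5],
    [[0.0338,-0.0345,0],0,0.6],
    [[0.0338,-0.0345,0],0,0.6],
    [[0.0338,-0.0345,0],0,0.6],
    [[0.0338,-0.0345,0],0,0.6],
    [[0.0338,-0.0345,0],0,0.6],
    [[0,0,0.04],0,0.6],
    [[0,0,0.035],0,0.6],
    [[0,0,0],0,0.6],
    [[0,0,0],0,0.6],
    [[0,0,0],0,0.6]
  ]
}}

```text
time_s: 14.0
tcp_pos: [0.4516, -0.0778, 0.1733]
orientation: [-3.14, 0.003, 3.14]
wrist_force: [0.6, 0.7, 0.6]
width: 0.597
```

```bash
python3 - <<'E'
from h import *
im=eyes.snapshot("side"); t=eyes.snapshot("top"); s=robot.sense(); print(s["tcp_pos"].round(4),s["wrist_force"].round(1),s["width"])
a=cv2.resize(im[120:280,260:430],(425,400),interpolation=cv2.INTER_CUBIC); b=cv2.resize(t[150:250,250:340],(360,400),interpolation=cv2.INTER_CUBIC);cv2.imwrite("pics/p2s.png",np.hstack([a,b]))
E
```

```text
[ 0.4512 -0.0776  0.1727] [ 0.4  0.5 -0.4] 0.5997655330981978
```

View pics/p2s.png

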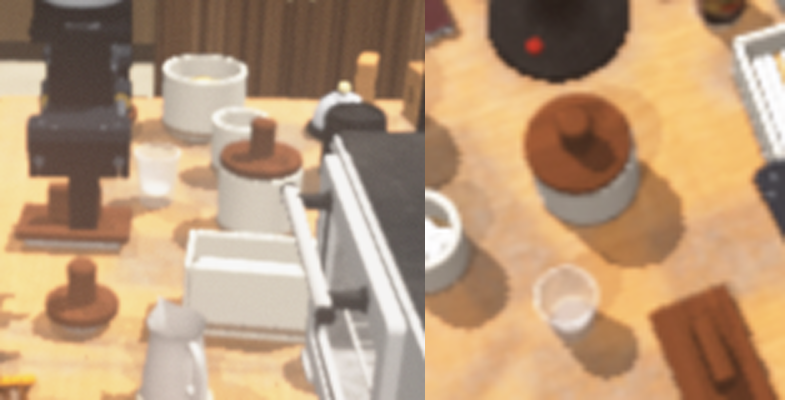

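The medium lid is down and level on its canister. Next is the small brown lid.

Call:
{"name": "arm_command", "arguments": {
  "targets": [
    [[0,0,0.03],0,0.6],
    [[0,0,0.025],0,0.6],
    [[0,0,0.015],0,0.6],
    [[0,0,0.0065],0,0.6],
    [[0,0,0],0,0.6],
    [[0,0,0],0,0.6],
    [[0,0,0],0,0.1],
    [[0,0,0],0,0.1],
    [[0,0,0],0,0.1],
    [[0,0,0],0,0.1],
    [[0,0,0],0,0.1],
    [[0,0,0],0,0.1]
  ]
}}

```text
time_s: 15.6
tcp_pos: [0.4504, -0.0776, 0.0949]
orientation: [-3.141, 0.0, 3.14]
wrist_force: [0.5, -0.7, 2.2]
width: 0.281
```

Call:
{"name": "arm_command", "arguments": {
  "targets": [
    [[0,0,-0.02],0,0.1],
    [[0,0,-0.04],0,0.1],
    [[0,0,-0.045],0,0.1],
    [[0,0,-0.045],0,0.1],
    [[-0.0231,0.0441,0],0,0.1],
    [[-0.0231,0.0441,0],0,0.1],
    [[-0.0231,0.0441,0],0,0.1],
    [[-0.0231,0.0441,0],0,0.1],
    [[-0.0231,0.0441,0],0,0.1],
    [[-0.0231,0.0441,0],0,0.1],
    [[-0.0231,0.0441,0],0,0.1],
    [[0,0,0.035],0,0.1],
    [[0,0,0.03],0,0.1],
    [[0,0,0.01],0,0.1],
    [[0,0,0],0,0.1],
    [[0,0,0],0,0.1],
    [[0,0,0],0,0.1],
    [[0,0,0],0,0.1]
  ]
}}

```text
time_s: 17.85
tcp_pos: [0.613, 0.2309, 0.1708]
orientation: [3.141, 0.002, 3.14]
wrist_force: [0.2, 0.3, -1.8]
width: 0.282
```

```bash
python3 - <<'E'
from h import *
im=eyes.snapshot("side"); s=robot.sense(); print(s["tcp_pos"].round(4),s["wrist_force"].round(1),s["width"])
a=cv2.resize(im[80:240,260:430],(510,480),interpolation=cv2.INTER_CUBIC); cv2.imwrite("pics/p3s.png",a)
E
```

```text
[0.6128 0.2309 0.1705] [ 0.9 -0.1 -1.2] 0.27851171770339167
```

View pics/p3s.png

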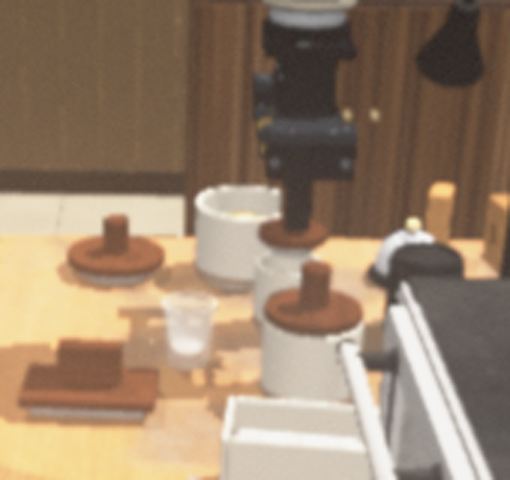

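Call:
{"name": "arm_command", "arguments": {
  "targets": [
    [[0,0,0.008],0,0.1],
    [[0,0,0.005],0,0.1],
    [[0,0,0.004],0,0.1],
    [[0,0,0.002],0,0.1],
    [[0,0,0.002],0,0.1],
    [[0,0,0],0,0.1],
    [[0,0,0],0,0.1]
  ]
}}

```text
time_s: 18.77
tcp_pos: [0.6127, 0.231, 0.149]
orientation: [3.141, 0.001, 3.14]
wrist_force: [0.4, -0.8, 0.7]
width: 0.277
```

Call:
{"name": "arm_command", "arguments": {
  "targets": [
    [[0,0,0],0,0.5],
    [[0,0,0],0,0.5],
    [[0,0,0],0,0.5],
    [[0,0,-0.02],0,0.5],
    [[0,0,-0.035],0,0.5],
    [[0,0,-0.035],0,0.5],
    [[0.0327,0.0257,0],0,0.6],
    [[0.0327,0.0257,0],0,0.6],
    [[0.0327,0.0257,0],0,0.6],
    [[0.0327,0.0257,0],0,0.6],
    [[0.0327,0.0257,0],0,0.6],
    [[0,0,0.035],0,0.6],
    [[0,0,0.032],0,0.6],
    [[0,0,0],0,0.6],
    [[0,0,0],0,0.6],
    [[0,0,0],0,0.6]
  ]
}}

```text
time_s: 20.78
tcp_pos: [0.4505, 0.3603, 0.174]
orientation: [3.14, 0.003, 3.139]
wrist_force: [-0.2, 0.3, -0.5]
width: 0.598
```

```bash
python3 - <<'E'
from h import *
im=eyes.snapshot("side"); t=eyes.snapshot("top"); s=robot.sense(); print(s["tcp_pos"].round(4),s["wrist_force"].round(1),s["width"])
a=cv2.resize(im[120:280,260:430],(425,400),interpolation=cv2.INTER_CUBIC); b=cv2.resize(t[150:250,220:310],(360,400),interpolation=cv2.INTER_CUBIC);cv2.imwrite("pics/p4s.png",np.hstack([a,b]))
E
```

```text
[0.4501 0.3601 0.1734] [-0.  -0.4  0.3] 0.5982385204991387
```

View pics/p4s.png

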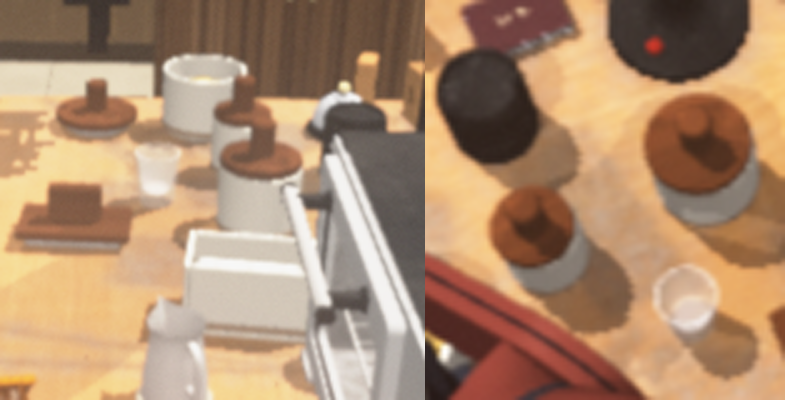

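```bash
python3 - <<'E'
from h import *
print(proj("side",(.45,.36,.103)),proj("side",(.449,.3595,.057)))
E
```

```text
[299.53624242 137.01658164] [299.20358508 151.7879015 ]
```

Small lid seated level. The large lid's knob lies under the gripper as predicted.

Call:
{"name": "arm_command", "arguments": {
  "targets": [
    [[0,0,0.03],0,0.6],
    [[0,0,0.026],0,0.6],
    [[0,0,0.015],0,0.6],
    [[0,0,0.0065],0,0.6],
    [[0,0,0],0,0.6],
    [[0,0,0],0,0.6],
    [[0,0,0],0,0.1],
    [[0,0,0],0,0.1],
    [[0,0,0],0,0.1],
    [[0,0,0],0,0.1],
    [[0,0,0],0,0.1],
    [[0,0,0],0,0.1]
  ]
}}

```text
time_s: 22.38
tcp_pos: [0.4493, 0.3598, 0.0944]
orientation: [3.141, 0.0, 3.14]
wrist_force: [-0.6, -0.5, 1.0]
width: 0.277
```

Call:
{"name": "arm_command", "arguments": {
  "targets": [
    [[0,0,-0.02],0,0.1],
    [[0,0,-0.04],0,0.1],
    [[0,0,-0.045],0,0.1],
    [[0,0,-0.045],0,0.1],
    [[-0.0431,0,0],0,0.1],
    [[-0.0431,0,0],0,0.1],
    [[-0.043,0,0],0,0.1],
    [[0,0,0.03],0,0.1],
    [[0,0,0.025],0,0.1],
    [[0,0,0.007],0,0.1],
    [[0,0,0],0,0.1],
    [[0,0,0],0,0.1],
    [[0,0,0],0,0.1],
    [[0,0,0],0,0.1]
  ]
}}

```text
time_s: 24.12
tcp_pos: [0.5787, 0.3596, 0.1831]
orientation: [3.141, 0.001, 3.14]
wrist_force: [-0.7, 0.2, -1.1]
width: 0.279
```

```bash
python3 - <<'E'
from h import *
im=eyes.snapshot("side"); s=robot.sense(); print(s["tcp_pos"].round(4),s["wrist_force"].round(1),s["width"])
a=cv2.resize(im[80:240,260:430],(510,480),interpolation=cv2.INTER_CUBIC); cv2.imwrite("pics/p5s.png",a)
E
```

```text
[0.5786 0.3596 0.1829] [-0.1 -0.7 -1.4] 0.28256142974463033
```

View pics/p5s.png

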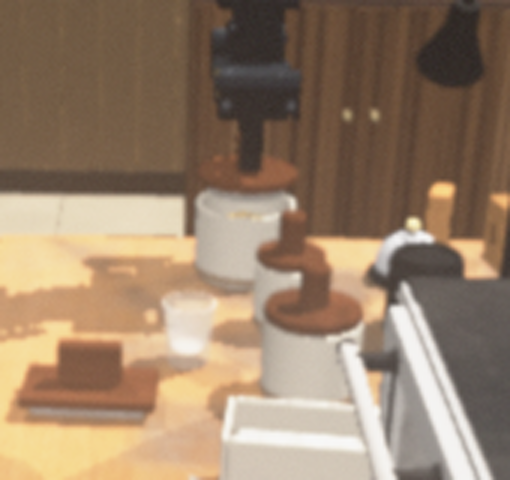

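The large lid hangs level over the large canister. Lowering it 22 mm.

Call:
{"name": "arm_command", "arguments": {
  "targets": [
    [[0,0,0.009],0,0.1],
    [[0,0,0.005],0,0.1],
    [[0,0,0.004],0,0.1],
    [[0,0,0.002],0,0.1],
    [[0,0,0.002],0,0.1],
    [[0,0,0],0,0.1],
    [[0,0,0],0,0.1]
  ]
}}

```text
time_s: 25.05
tcp_pos: [0.5786, 0.3596, 0.1604]
orientation: [3.141, 0.0, 3.14]
wrist_force: [0.0, -0.2, -1.4]
width: 0.281
```

Call:
{"name": "arm_command", "arguments": {
  "targets": [
    [[0,0,0],0,0.5],
    [[0,0,0],0,0.5],
    [[0,0,0],0,0.5],
    [[0,0,-0.02],0,0.5],
    [[0,0,-0.03],0,0.5],
    [[0,0,-0.035],0,0.5],
    [[0.0236,-0.0479,0],0,0.6],
    [[0.0236,-0.0479,0],0,0.6],
    [[0.0236,-0.0479,0],0,0.6],
    [[0.0236,-0.0479,0],0,0.6],
    [[0.0236,-0.0479,0],0,0.6],
    [[0.0236,-0.0479,0],0,0.6],
    [[0,0,0.035],3.5,0.6],
    [[0,0,0.037],0,0.6],
    [[0,0,0],0,0.6],
    [[0,0,0],0,0.6],
    [[0,0,0],0,0.6]
  ]
}}

```text
time_s: 27.18
tcp_pos: [0.4377, 0.0725, 0.1753]
orientation: [3.141, 0.003, 3.079]
wrist_force: [0.1, -0.1, -0.9]
width: 0.603
```

```bash
python3 - <<'E'
from h import *
im=eyes.snapshot("side"); t=eyes.snapshot("top"); s=robot.sense(); print(s["tcp_pos"].round(4),s["orientation"].round(3),s["wrist_force"].round(1),s["width"])
a=cv2.resize(im[120:280,260:430],(425,400),interpolation=cv2.INTER_CUBIC); b=cv2.resize(t[170:270,180:270],(360,400),interpolation=cv2.INTER_CUBIC);cv2.imwrite("pics/p6s.png",np.hstack([a,b]))
E
```

```text
[0.4373 0.0725 0.1747] [3.142e+00 2.000e-03 3.079e+00] [ 0.4  0.4 -0.1] 0.5991313313925815
```

View pics/p6s.png

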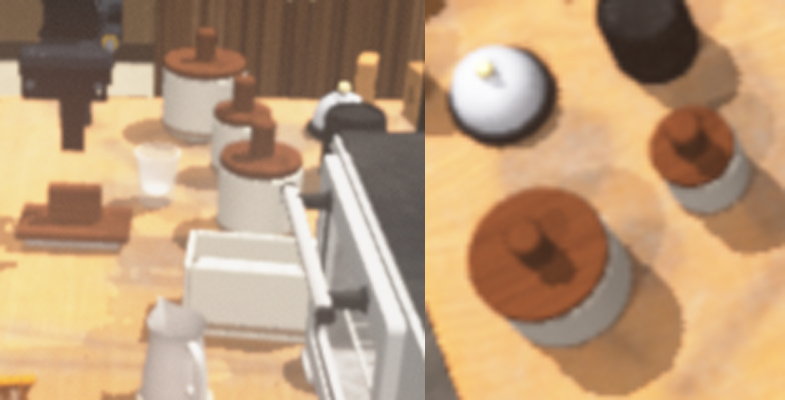

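Large lid seated. Now the oblong lid: down 79 mm and close.

Call:
{"name": "arm_command", "arguments": {
  "targets": [
    [[0,0,0.03],0,0.6],
    [[0,0,0.027],0,0.6],
    [[0,0,0.015],0,0.6],
    [[0,0,0.0065],0,0.6],
    [[0,0,0],0,0.6],
    [[0,0,0],0,0.6],
    [[0,0,0],0,0.05],
    [[0,0,0],0,0.05],
    [[0,0,0],0,0.05],
    [[0,0,0],0,0.05],
    [[0,0,0],0,0.05],
    [[0,0,0],0,0.05],
    [[0,0,0],0,0.05]
  ]
}}

```text
time_s: 28.9
tcp_pos: [0.4364, 0.0723, 0.0948]
orientation: [-3.141, -0.0, 3.079]
wrist_force: [-0.1, -1.4, 0.2]
width: 0.183
```

Call:
{"name": "arm_command", "arguments": {
  "targets": [
    [[0,0,-0.02],0,0.05],
    [[0,0,-0.04],0,0.05],
    [[0,0,-0.045],3.4,0.05],
    [[0,0,-0.045],0,0.05],
    [[-0.0347,-0.0248,0],0,0.05],
    [[-0.0347,-0.0248,0],0,0.05],
    [[-0.0348,-0.0249,0],0,0.05],
    [[-0.0348,-0.0249,0],0,0.05],
    [[-0.0347,-0.0248,0],0,0.05],
    [[0,0,0.035],0,0.05],
    [[0,0,0.028],0,0.05],
    [[0,0,0.01],0,0.05],
    [[0,0,0],0,0.05],
    [[0,0,0],0,0.05],
    [[0,0,0],0,0.05],
    [[0,0,0],0,0.05]
  ]
}}

```text
time_s: 30.9
tcp_pos: [0.594, -0.0721, 0.1727]
orientation: [-3.141, 0.002, 3.019]
wrist_force: [0.4, 0.6, -2.0]
width: 0.184
```

```bash
python3 - <<'E'
from h import *
im=eyes.snapshot("side"); t=eyes.snapshot("top"); s=robot.sense(); print(s["tcp_pos"].round(4),s["orientation"].round(3),s["wrist_force"].round(1),s["width"])
a=cv2.resize(im[150:290,290:430],(400,400),interpolation=cv2.INTER_CUBIC); b=cv2.resize(t[120:220,290:390],(400,400),interpolation=cv2.INTER_CUBIC);cv2.imwrite("pics/p7s.png",np.hstack([a,b]))
E
```

```text
[ 0.5938 -0.0721  0.1723] [-3.141e+00  1.000e-03  3.019e+00] [ 0.   0.1 -0.9] 0.18097811035417574
```

View pics/p7s.png

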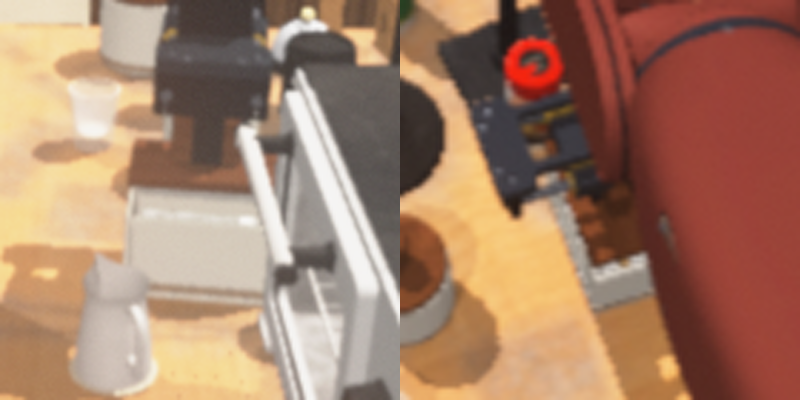

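The oblong lid is lined up over its canister in the side view. Lowering it.

Call:
{"name": "arm_command", "arguments": {
  "targets": [
    [[0,0,0.008],0,0.05],
    [[0,0,0.005],0,0.05],
    [[0,0,0.004],0,0.05],
    [[0,0,0.002],0,0.05],
    [[0,0,0.002],0,0.05],
    [[0,0,0],0,0.05],
    [[0,0,0],0,0.05]
  ]
}}

```text
time_s: 31.88
tcp_pos: [0.5937, -0.0723, 0.1508]
orientation: [-3.141, 0.0, 3.019]
wrist_force: [0.7, -3.0, -0.9]
width: 0.183
```

Call:
{"name": "arm_command", "arguments": {
  "targets": [
    [[0,0,0],0,0.5],
    [[0,0,0],0,0.5],
    [[0,0,0],0,0.5],
    [[0,0,-0.02],0,0.5],
    [[0,0,-0.04],0,0.5],
    [[0,0,-0.05],0,0.5],
    [[0,0,-0.05],0,0.5],
    [[0,0,-0.05],0,0.5],
    [[0.03,0.045,0],0,0.5],
    [[0.03,0.045,0],0,0.5],
    [[0.03,0.045,0],0,0.5],
    [[0.03,0.045,0],0,0.5],
    [[0,0,0],0,0.5]
  ]
}}

```text
time_s: 33.5
tcp_pos: [0.495, 0.1241, 0.3627]
orientation: [3.14, 0.002, 3.024]
wrist_force: [0.4, -1.2, 0.2]
width: 0.504
```

Call:
{"name": "arm_command", "arguments": {
  "targets": [
    [[0,0,0],10.6,0.5],
    [[0,0,0],10.6,0.5],
    [[0,0,0],10.6,0.5],
    [[0,0,0],10.6,0.5],
    [[0,0,0],10.6,0.5],
    [[0,0,0],10.6,0.5],
    [[0,0,0],10.6,0.5],
    [[0,0,0],10.6,0.5],
    [[0,0,0],10.6,0.5],
    [[0,0,0],10.6,0.5],
    [[0,0,0],10.6,0.5],
    [[0,0,0],10.6,0.5],
    [[0,0,0],10.6,0.5],
    [[0,0,0],10.6,0.5],
    [[0,0,0],10.6,0.5],
    [[0,0,0],10.6,0.5],
    [[0,0,0],0,0.5],
    [[0,0,0],0,0.5],
    [[0,0,0],0,0.5]
  ]
}}

```text
time_s: 35.88
tcp_pos: [0.4965, 0.121, 0.361]
orientation: [3.142, -0.0, 0.061]
wrist_force: [0.7, 0.6, 0.4]
width: 0.5
```

```bash
python3 - <<'E'
from h import *
K,T,_=info("wrist"); im=eyes.snapshot("wrist"); cv2.imwrite("pics/wrist4.png",im); np.savez("w4.npz",K=K,T=T)
s=eyes.snapshot("side");t=eyes.snapshot("top");cv2.imwrite("pics/top4.png",t);cv2.imwrite("pics/side4.png",s)
a=cv2.resize(s[120:280,260:430],(425,400),interpolation=cv2.INTER_CUBIC); b=cv2.resize(t[130:270,180:360],(514,400),interpolation=cv2.INTER_CUBIC);cv2.imwrite("pics/f4.png",cv2.resize(np.hstack([a,b]),(790,336)))
print(robot.sense()["tcp_pos"],robot.sense()["time_s"])
E
```

```text
[0.4964431  0.12116239 0.36076217] 36.025
```

View pics/wrist4.png

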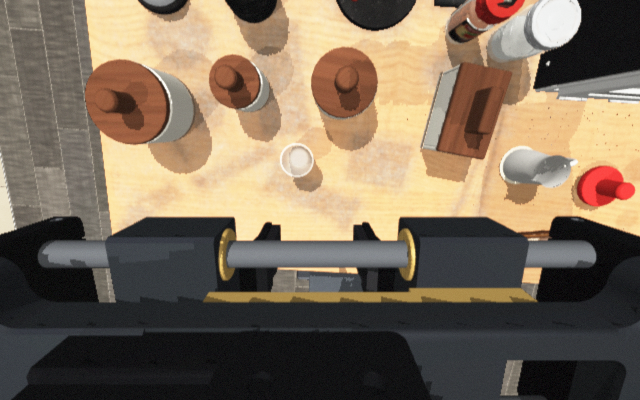

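View pics/f4.png

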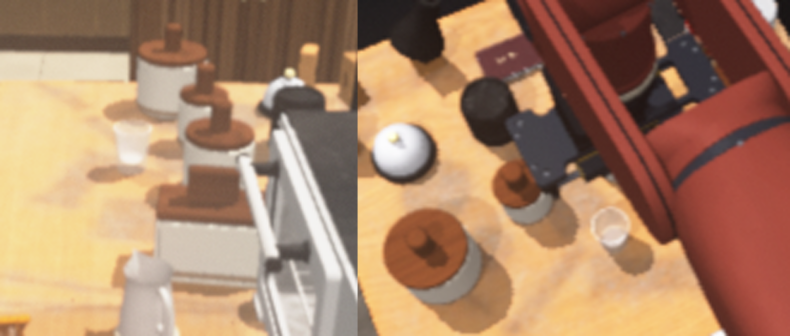

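```bash
python3 - <<'E'
from h import *
D=np.load("w4.npz");K,T=D["K"],D["T"]
im=cv2.imread("pics/wrist4.png"); hsv=cv2.cvtColor(im,cv2.COLOR_BGR2HSV)
m=((hsv[...,0]<=13)&(hsv[...,1]>105)&(hsv[...,2]<200)).astype(np.uint8)*255
m[205:]=0
m=cv2.morphologyEx(m,cv2.MORPH_CLOSE,np.ones((5,5)));m=cv2.morphologyEx(m,cv2.MORPH_OPEN,np.ones((9,9)))
cs,_=cv2.findContours(m,cv2.RETR_EXTERNAL,cv2.CHAIN_APPROX_NONE)
for n,(u,v),r,z in (("L",(135,110),.05,.087),("M",(340,100),.041,.081),("O",(460,120),0,.077),("S",(234,95),.032,.075)):
    c=[c for c in cs if cv2.pointPolygonTest(c,(u,v),False)>0]
    P=np.array([onz(0,a,b,z,K,T)[:2] for a,b in c[0][:,0]])
    print("lid",n, circ(P,r) if r else cv2.minAreaRect((P*1000).astype(np.float32)))
s=cv2.imread("pics/side4.png")
a=cv2.resize(im[55:165,415:525],(400,400),interpolation=cv2.INTER_CUBIC); b=cv2.resize(s[180:260,320:400],(400,400),interpolation=cv2.INTER_CUBIC)
cv2.imwrite("pics/f5.png",np.hstack([a,b]))
E
```

```text
lid L (array([0.5786, 0.3595, 0.0491]), np.float64(0.0007))
lid M (array([0.6187, 0.0971, 0.0395]), np.float64(0.0003))
lid O ((592.4885864257812, -68.97593688964844), (68.11571502685547, 116.72644805908203), 82.37654876708984)
lid S (array([0.6125, 0.2325, 0.0305]), np.float64(0.0003))
```

View pics/f5.png

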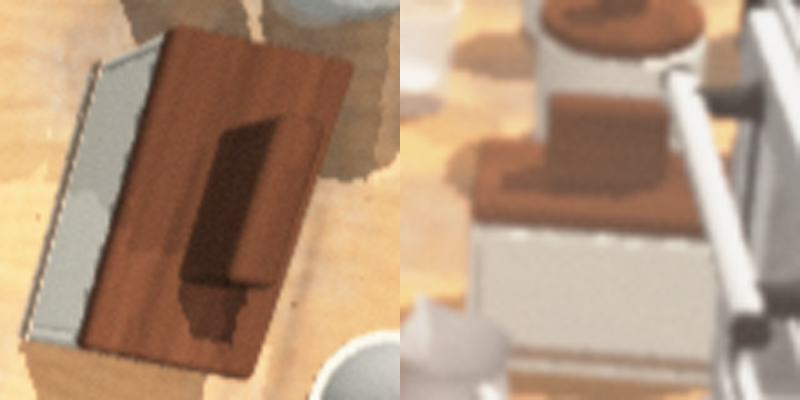

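```bash
python3 - <<'E'
from h import *
for z in (.066,.077,.087): print(z,proj("side",(.5370,-.0970,z)),proj("side",(.6462,-.1104,z)))
for z in (.113,.123): print(z,proj("side",(.567,-.077,z)))
K,T=np.load("w4.npz")["K"],np.load("w4.npz")["T"]
C=[onz(0,415+x*.275,55+y*.275,.077,K,T)[:2] for x,y in((170,26),(352,65),(250,378),(80,346))]
print(np.mean(C,0),[np.linalg.norm(C[i]-C[i-1]).round(4) for i in range(4)])
E
```

```text
0.066 [335.20448083 224.51709673] [388.66315515 228.31853463]
0.077 [335.39181232 219.86256649] [389.1392583  223.63729459]
0.087 [335.56384927 215.58805182] [389.57653523 219.33780971]
0.113 [350.08212486 200.08431657]
0.123 [350.32471319 195.72712629]
[ 0.59436029 -0.06860643] [np.float64(0.1069), np.float64(0.0636), np.float64(0.1063), np.float64(0.0632)]
```

```bash
python3 - <<'E'
from h import *
s=robot.sense(); print(abs(s["joint_velocities"]).max(), s["time_s"]); print(robot.close_job())
E
```

```text
0.005533304985292941 36.025
the job is handed in; nothing more can be done
None
```

All four lids are back on their own canisters, and I handed the job in at about 36 s of the 99 s allowed. I placed them in the order medium, small, large, oblong, gripping each by its knob or bar. The red look-alike was left alone.

- **Seating:** in the last wrist and side pictures every board lies level on its rim with no plug showing. The oblong lid's board edge is within 0.2 px of the fully seated position, and its bar top is about 1 px off.
- **Centring:** measured offsets from the canister centres are about 0.1 mm for the large lid, 1.5 mm for the small and 2 mm for the medium. The oblong reads about 3.5 mm in y, slightly more than its 3 mm of play. I put the excess down to measuring error: the medium and small lids also read 1.5 to 2 mm high in y.
- **Bystanders:** the glass and the pitcher are still standing in the pictures, and the wrist force readings I took never exceeded about 3 N.

One disagreement: the top camera was off from the wrist camera by a steady 4 to 5 mm on the canisters. Two opposite wrist views of the lids agreed within 1 mm, so I used the wrist measurements.

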